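# Extend the bench magnifier by one hole

## Task

Set up the goldsmith's bench magnifier: first swing its folded outrigger leg all the way out, by the orange post, until it clicks into place behind its detent, then pull the red lock plunger up, slide the blue sleeve with the lens exactly one hole further out (lens away from the stand's column) and let the pin down into that hole. The plunger's worn spring leaves the pin a little proud of home, so push the red knob down fully home and finish still holding it down with the fingers, the leg still out; do not knock any of the other things on the bench.

Things in the scene. Friction and masses are not known exactly. Their poses are not given: they have to be found in the camera images.
- stand: Magnifier stand, screwed down: grey base plate 12 mm thick, column (34 mm square, 94 mm high, at y -135 mm) carrying a level 22 mm square steel tube along its y axis (x 0, top at z 81 mm, y -150 to 98) with 10 mm holes in its top every 40 mm. Origin on the bench under the hole the pin starts in. Local +y is 'further out' (lens end); the leg swings on the local -x side.
- leg_hinge (a point): The leg's vertical hinge axis, fixed to the stand at local x -50, y -100 mm; the point's height is 24 mm (top of the leg's bar). The point's axes are those of the stand.
- leg_grip (a point): Orange upright round post at the leg's outer end, to take the leg by: 18 mm diameter, 56 mm tall. Origin at its foot's centre, 24 mm above the bench (top at 80 mm), 108 mm from the hinge axis; it travels on a level arc about leg_hinge. Below it the leg is a flat aluminium bar 16 mm wide, top at 24 mm, with a rubber foot just clear of the bench.
- leg (a joint): Leg angle, rad. 0: folded, along the stand's local -y; grows clockwise seen from above, through local -x (1.57) to the end stop at 2.60. Starts between 0 and 0.5. Stays where left (friction 1 N at the post). From 1.95 the bar rides over a sprung brass ball (about 5 N at the post); past 2.5 the ball snaps up behind the bar and keeps it there, with a little play (2.55 to 2.60).
- sleeve (a joint): Place along the tube, m, of the blue sleeve (34 x 145 x 34 mm, top at z 88 mm, with a 100 mm round lens at its outer end at the tube's height). 0: the hole it starts in; + is further out (stand +y); next hole at 0.040, the one after at 0.080; slides from -0.045 to 0.085 with the pin out, friction 2 N. A seated pin has 1 mm of play either way.
- plunger (a joint): Lift of the lock plunger, m, straight up. 0: pin fully home; 0.017: top stop. Left alone in a hole it rests at about 0.004 (proud, still locking); above 0.0115 the pin's round tip is clear and the sleeve can slide. Spring 900 N/m: about 4 N pushes it home, 10 N holds it at 0.015. Let down between holes it rests on the tube at 0.0115 and drops into the next hole it meets.
- knob: Red round knob of the lock plunger, 22 mm diameter, 26 mm tall; moves with sleeve and plunger. Origin at the centre of its underside: 108 mm above the bench when fully home, about 112 mm at rest (top 138 mm), on the tube's centre line. Below it a dark collar of 18 mm diameter rises from the sleeve's top (z 88 mm) to z 103 mm.
- pliers: Bystander: flat-lying pliers with blue handles, about 145 mm long, 12 mm high, in front of and beside the lens.
- bench_block: Bystander: wooden block 75 x 60 x 26 mm with a brass ring on it, under the path of the lens, which passes 30 mm above it.
- tool_cup: Bystander: dark cup, 66 mm diameter, 85 mm tall, with tools standing out to about 155 mm, on the far side of the tube.
- amber_bottle: Bystander: amber bottle, 40 mm diameter, 85 mm tall, on the far side of the tube.
- ring_tray: Bystander: black divided tray 90 x 120 x 22 mm with rings, on the right of the bench.
- mallet: Bystander: hammer with a wooden handle, 220 mm long, lying on the left of the bench.
- ring_cone: Bystander: aluminium ring-sizing cone, 60 mm foot, 100 mm tall, on the right of the bench.

How it is judged:
By the outcome, as a careful person would: the job done as asked, in the order asked, and still so for the second after the job is handed in, while the arm keeps its last pose, push and grip.
It also fails if it takes over 61 s, if anything falls off the work surface, if the arm or the gripper's body presses on something with over 40 N, if the wrist force passes 120 N, or if a joint passes its speed limit or range.

## Robot

A 6-joint arm with a two-finger parallel gripper is mounted at the origin on the work surface. World frame = base frame: x ahead of the robot, y to its left, z up, the work surface at z = 0. Lengths are in m, angles in degrees, forces in N, time in s.
With the tool pointing down it reaches from about 0.35 to 0.875 m from the base axis. Payload 4.2 kg.
Tool frame: the origin (TCP) lies between the finger pads; the fingertips stand 8 mm ahead of it and the grasp point (between the pads) lies 11 mm behind it; x points along the fingers, y is the direction in which the jaws open and shut, and the axes are right-handed (so a half turn about x gives the same grasp; the last joint's range is limited). The gripper opens to 87 mm and grips with 3 to 60 N. Pads are 19 mm wide; open, the fingers measure 117 mm over their backs; the gripper's body (75 mm by 190 mm) begins 51 mm behind the grasp point.
Start: joints at [-57.949, 22.042, 0.453, 0, -68.411, -14.817], TCP at [0.185, -0.597, 0.231] pointing down, gripper open.
Joint ranges: [-179.83, 179.83], [-69.29, 118.12], [-61.27, 80.66], [-181.25, 117.63], [-171.15, -9.14], [-177.46, 177.46]. Speed limits (degrees/s): [159.86, 159.86, 180, 180, 180, 180].

## Interface

Orientations are given as a 3x3 rotation matrix whose columns are the frame's x, y, z axes.
In Python, from station import r gives the robot as it stands. The module is installed in compiled form; this text tells all that it offers.
- The arm moves only by the tool move_arm, never from a script. Its argument "increments" is one flat list of numbers, 7 for each row, row after row: the turn, a rotation vector about the tool's x, y, z in degrees, then the shift along the tool's x, y, z in m, then the finger opening in m, from 0 to 0.087. A call has 1 to 12 rows; each row is the pose to reach, as a shift and turn from the pose commanded when the call began, along the tool's axes at that moment; what a row does not reach only later rows make up. A row lasts 1/12 s, in which the tool goes at most 41.7 mm and 7.16 degrees, less where a joint would pass 70% of its speed; a pose out of reach is approached as far as the arm can. A call with a gripper value outside its range is refused whole. The fingers move at their own pace and stop on an object; the grip force is fixed at half the most. Time passes only in rows, so rows that repeat a pose let the fingers close. It gives the time, the measured TCP pose, the force and the opening at its end, in the units of the state.
- r.sense(): the state, without advancing time (a new reading comes with each control period).
- r.capture(name): name is "side" or "top"; returns the picture (400x640x3 uint8, red, green, blue); there is no depth.
- r.calibration(name): a dict with "fx", "fy", "cx", "cy" (pixels), "D" ([k1, k2, p1, p2, k3] as OpenCV has them; the pictures are not rectified), "rvec" (rotation vector, rad) and "tvec" (3), from world to camera coordinates, as OpenCV has them. Camera axes: x right, y down, z forward; pixel columns grow to the right and rows downward; lengths in m; the calibration is good to about 2 mm. A picture is of the moment at which its call begins. calibration takes no time and is no camera call.
- r.finish_job(): hands the job in, once; it reports no verdict.
The state is a dict: "time_s": time; "joints": joint angles; "joint_velocities": joint speeds; "effort": joint torques, N m; "tcp_pos": TCP position; "ee_rot": TCP orientation; "wrist_force": force on the tool from outside, world axes, zero at the start; "moment": the same for the moment, N m; "gripper_width": opening from 0.0 (shut) to 1.0 (fully open).
Only numpy, scipy, OpenCV 4.12 (cv2) and the standard library are available. Lean on these libraries where they do the work, as an engineer would, in place of code of your own. Each camera call takes 0.05 s, during which the arm holds its last target.

## Working session

There is one attempt and no reset: what is moved stays moved. The work goes in short steps, Python scripts to look and compute and a tool call to move; the robot and the scene stay as the last step left them, time stands still between calls to the robot, and variables do not carry over. Pictures are saved under pics/ and viewed, and the job is handed in when it is done.

Besides the shell and the picture viewer there is one more tool, called after "Emit:" as name(argument=value, ...) on one line, values as JSON. move_arm: Moves the arm, as the interface text tells. Its arguments: {"type":"object","properties":{"increments":{"type":"array","items":{"type":"number"}}},"required":["increments"]}

```bash
mkdir -p pics
python3 - <<'E'
from station import r
import cv2, json
s=r.sense(); print({k:s[k] for k in ('time_s','joints','tcp_pos','ee_rot','gripper_width','wrist_force')})
for n in ('side','top'):
    im=r.capture(n); cv2.imwrite(f'pics/{n}0.png',im[:,:,::-1]); print(n,r.calibration(n))
E
```

```text
{'time_s': 0.0, 'joints': array([-5.79486547e+01,  2.20921158e+01,  3.78887689e-01, -2.93094948e-02,
       -6.84126710e+01, -1.48175489e+01]), 'tcp_pos': array([ 0.18501894, -0.59635868,  0.22943841]), 'ee_rot': array([[-7.62903305e-04, -2.96090359e-01,  9.55159629e-01],
       [ 2.11480433e-03,  9.55157294e-01,  2.96091324e-01],
       [-9.99997473e-01,  2.24586477e-03, -1.02519481e-04]]), 'gripper_width': 0.9999825789411607, 'wrist_force': array([ 0.63503781, -0.32597483,  0.03296847])}
side {'fx': 439.2987195253981, 'fy': 439.2987195253981, 'cx': 315.57061730764144, 'cy': 201.3712167607905, 'D': array([-0.00649845,  0.        ,  0.        ,  0.        ,  0.        ]), 'rvec': array([ 0.61072796, -2.50708285,  1.33452877]), 'tvec': array([0.5194939 , 0.18237851, 1.06985613])}
top {'fx': 464.3528509480976, 'fy': 464.3528509480976, 'cx': 314.88428329744033, 'cy': 203.4264998079227, 'D': array([-0.02077948,  0.        ,  0.        ,  0.        ,  0.        ]), 'rvec': array([ 2.14653549, -2.13314221,  0.14197598]), 'tvec': array([0.04559844, 0.56160606, 1.2490527 ])}
```

View pics/side0.png

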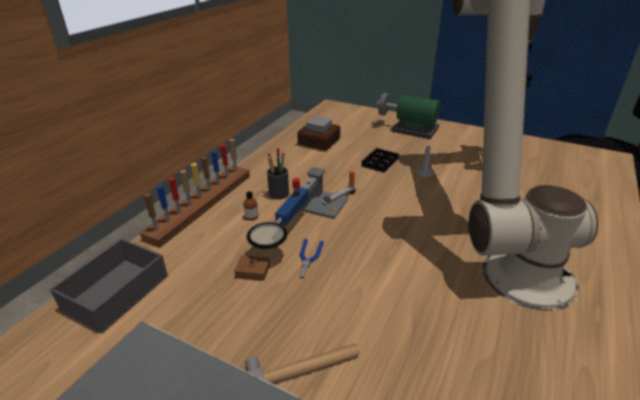

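View pics/top0.png

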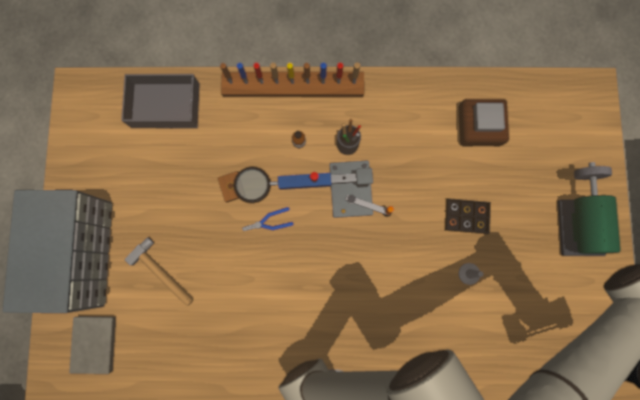

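Run:
```python
import cv2
a=cv2.imread('pics/top0.png')[120:250,210:410]
cv2.imwrite('pics/topc.png',cv2.resize(a,None,fx=4,fy=4,interpolation=cv2.INTER_CUBIC))
a=cv2.imread('pics/side0.png')[140:290,220:380]
cv2.imwrite('pics/sidec.png',cv2.resize(a,None,fx=4,fy=4,interpolation=cv2.INTER_CUBIC))
```

```text
(no output)
```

View pics/topc.png

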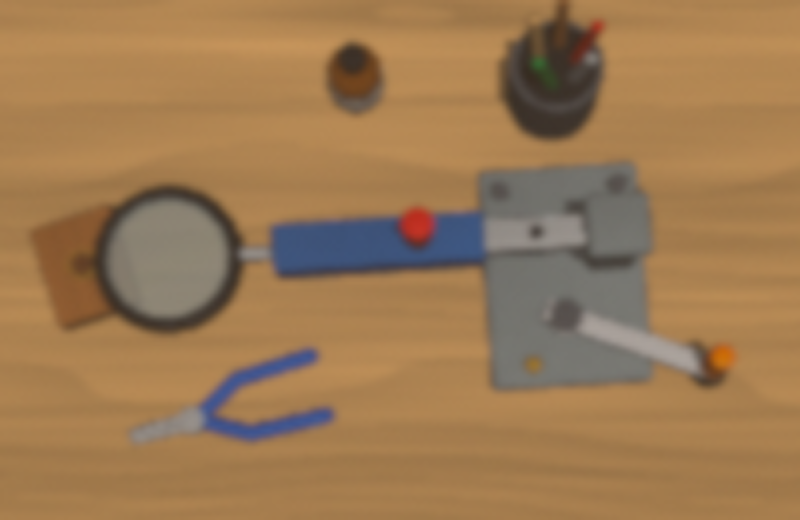

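View pics/sidec.png

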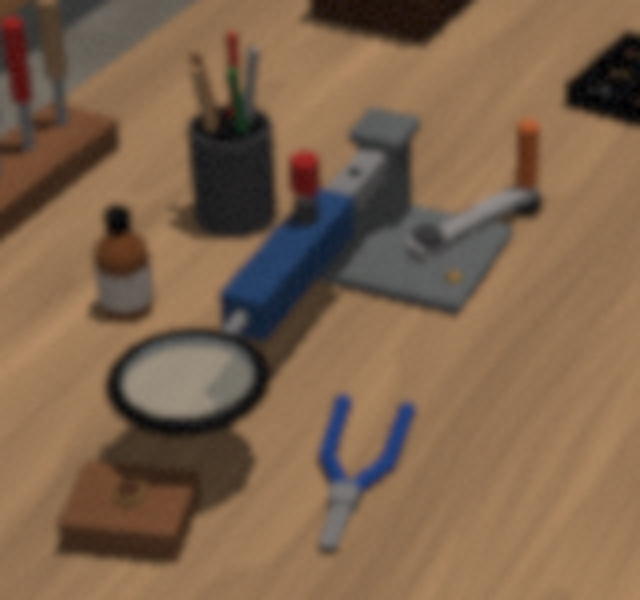

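```bash
cat > h.py <<'E'
import numpy as np, cv2
from station import r
C={n:r.calibration(n) for n in('side','top')}
def K(n): c=C[n]; return np.array([[c['fx'],0,c['cx']],[0,c['fy'],c['cy']],[0,0,1.]])
def proj(n,p):
    return cv2.projectPoints(np.array(p,float).reshape(-1,3),C[n]['rvec'],C[n]['tvec'],K(n),C[n]['D'])[0].reshape(-1,2)
def onz(n,uv,z):
    c=C[n]; u=cv2.undistortPoints(np.array(uv,float).reshape(1,1,2),K(n),c['D']).ravel()
    R=cv2.Rodrigues(c['rvec'])[0]; o=-R.T@c['tvec']; d=R.T@np.array([u[0],u[1],1]); t=(z-o[2])/d[2]; return o+t*d
T=lambda x,y:(210+x/4-.375,120+y/4-.375)
S=lambda x,y:(220+x/4-.375,140+y/4-.375)
def Rz(a): return np.array([[np.cos(a),-np.sin(a)],[np.sin(a),np.cos(a)]])
E
python3 - <<'E'
from h import *
for nm,t,s,z in [('knob',T(417,221),S(304,159),.138),('col',T(618,221),S(385,126),.094),('lens',T(168,258),S(188,380),.070),('post',T(722,356),S(528,126),.080),('hinge',T(566,314),S(430,237),.03)]:
    print(nm,onz('top',t,z).round(4),onz('side',s,z).round(4))
for q in [(480,174),(633,163),(650,380),(493,389)]: print(onz('top',T(*q),.012).round(4))
for q,nm in [((355,70),'bottle'),((553,75),'cup')]: print(nm,onz('top',T(*q),.085).round(4))
E
```

```text
knob [0.6219 0.0509 0.138 ] [0.6179 0.0544 0.138 ]
col [ 0.6318 -0.0833  0.094 ] [ 0.6256 -0.0778  0.094 ]
lens [0.6096 0.2224 0.07  ] [0.6073 0.2243 0.07  ]
post [ 0.5426 -0.1536  0.08  ] [ 0.5391 -0.1484  0.08  ]
hinge [ 0.5785 -0.0523  0.03  ] [ 0.571  -0.0444  0.03  ]
[0.6831 0.0079 0.012 ]
[ 0.6917 -0.1021  0.012 ]
[ 0.5344 -0.1127  0.012 ]
[ 0.5274 -0.0017  0.012 ]
bottle [0.7385 0.0951 0.085 ]
cup [ 0.7354 -0.0405  0.085 ]
```

Emit:
move_arm(increments=[-85,0,0,0,0.28,0.413,0.05,-85,0,0,0,0.28,0.413,0.05,-85,0,0,0,0.28,0.413,0.05,-85,0,0,0,0.28,0.413,0.05,-85,0,0,0,0.28,0.413,0.05,-85,0,0,0,0.28,0.413,0.05,-85,0,0,0,0.28,0.413,0.05,-85,0,0,0,0.28,0.413,0.05,-85,0,0,0,0.28,0.413,0.05,-85,0,0,0,0.28,0.413,0.05,-85,0,0,0,0.28,0.413,0.05,-85,0,0,0,0.28,0.413,0.05])

```text
time_s: 1.1
tcp_pos: [0.4974, -0.2051, 0.2304]
ee_rot: [[-0.0, -0.976, -0.218], [0.0, -0.218, 0.976], [-1.0, 0.0, 0.0]]
wrist_force: [1.2, -0.8, 0.4]
gripper_width: 0.574
```

```bash
cat >> h.py <<'E'
def goto(pos,yaw):
    s=r.sense(); M=s['ee_rot']; 
    d=M.T@(np.array(pos)-s['tcp_pos'])
    Rt=np.array([[0,-np.sin(yaw),0],[0,np.cos(yaw),0],[-1,0,0.]]); Rt[:,2]=np.cross(Rt[:,0],Rt[:,1])
    v=np.degrees(cv2.Rodrigues(M.T@Rt)[0].ravel())
    return v.round(2),d.round(4)
def st():
    s=r.sense(); M=s['ee_rot']; print(round(s['time_s'],2),'j',s['joints'].round(1),'tcp',s['tcp_pos'].round(4),'yaw',np.degrees(np.arctan2(-M[0,1],M[1,1])).round(2)+90,'tilt',M[2].round(4),'F',s['wrist_force'].round(2),'w',round(s['gripper_width']*87,1))
E
python3 - <<'E'
from h import *
st(); print(goto((.541,-.151,.16),np.radians(250-90)))
# hinge/arc
o=np.array([.620,.0525]);R=Rz(np.radians(3.8)); h=o+R@[-.05,-.1]; print(h)
for a in (.408,2.6): print(a,h+.108*R@[-np.sin(a),-np.cos(a)])
for q in [(317,355),(330,415)]: print(onz('top',T(*q),.012).round(4))
E
```

```text
1.1 j [ -5.1  13.6 -11.8  -0.  -64.6  17.7] tcp [ 0.4974 -0.2051  0.2304] yaw 192.6 tilt [-1.e+00  4.e-04  3.e-04] F [ 1.15 -0.77  0.42] w 50.0
(array([-5.74e+01,  3.00e-02, -1.00e-02]), array([ 0.0704, -0.0544,  0.0432]))
[ 0.57673732 -0.05059384]
0.408 [ 0.54054996 -0.15235079]
2.6 [0.51505232 0.03805694]
[0.551  0.1233 0.012 ]
[0.5083 0.1134 0.012 ]
```

Emit:
move_arm(increments=[-57.4,0,0,0.1,-0.0544,0.0432,0.05,-57.4,0,0,0.1,-0.0544,0.0432,0.05,-57.4,0,0,0.1,-0.0544,0.0432,0.05,-57.4,0,0,0.1,-0.0544,0.0432,0.05,-57.4,0,0,0.1,-0.0544,0.0432,0.05,-57.4,0,0,0.1,-0.0544,0.0432,0.05,-57.4,0,0,0.1,-0.0544,0.0432,0.05,-57.4,0,0,0.1,-0.0544,0.0432,0.05,-57.4,0,0,0.1,-0.0544,0.0432,0.05])

```text
time_s: 1.85
tcp_pos: [0.5404, -0.1533, 0.1301]
ee_rot: [[-0.001, -0.346, -0.938], [0.0, -0.938, 0.346], [-1.0, 0.0, 0.001]]
wrist_force: [0.8, -0.3, 0.2]
gripper_width: 0.573
```

Run:
```python
from h import *
st()
a=r.capture('side')[100:250,260:460,::-1]
cv2.imwrite('pics/s1.png',cv2.resize(a,None,fx=4,fy=4,interpolation=cv2.INTER_CUBIC))
```

```text
1.85 j [  0.7  21.3 -16.4  -0.  -52.3  69.1] tcp [ 0.5404 -0.1533  0.1301] yaw 249.76 tilt [-1.e+00  2.e-04  1.e-03] F [ 0.83 -0.28  0.22] w 49.9
```

View pics/s1.png

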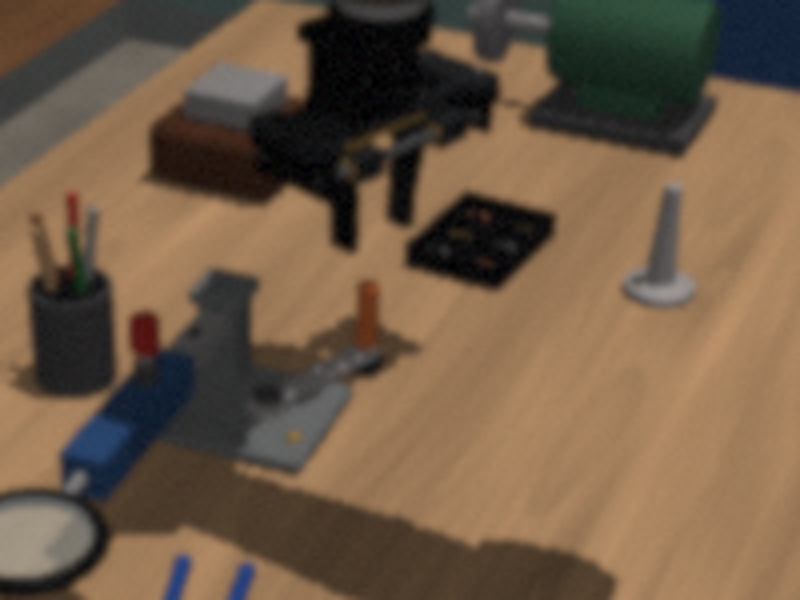

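Run:
```python
from h import *
p=proj('side',[[.5404,-.1533,.122],[.5405,-.1535,.08],[.541,-.151,.08]]); print((p-[260,100]+.375)*4)
M=r.sense()['ee_rot'];t=r.sense()['tcp_pos']
for s in(1,-1): print((proj('side',t+M@[.008,s*.025,0])-[260,100]+.375)*4, (proj('side',t+M@[.008,s*.032,0.0095])-[260,100]+.375)*4)
```

```text
[[371.01388677 234.34758065]
 [369.10060633 282.61972624]
 [367.18426341 283.92359942]]
[[393.94879125 223.5444978 ]] [[409.37605639 224.87065794]]
[[347.59181776 244.98351599]] [[350.01058569 252.55408746]]
```

Emit:
move_arm(increments=[0,0,0,0.035,0,0,0.05,0,0,0,0.071,0,0,0.05,0,0,0,0.071,0,0,0.05,0,0,0,0.071,0,0,0.05,0,0,0,0.071,0,0,0.01,0,0,0,0.071,0,0,0.01,0,0,0,0.071,0,0,0.01,0,0,0,0.071,0,0,0.01,0,0,0,0.071,0,0,0.01])

```text
time_s: 2.65
tcp_pos: [0.5413, -0.1534, 0.0607]
ee_rot: [[0.002, -0.348, -0.937], [-0.0, -0.937, 0.348], [-1.0, -0.001, -0.002]]
wrist_force: [-0.7, -0.1, -0.4]
gripper_width: 0.283
```

Run:
```python
from h import *
st()
a=r.capture('side')[100:250,260:460,::-1]
cv2.imwrite('pics/s2.png',cv2.resize(a,None,fx=4,fy=4,interpolation=cv2.INTER_CUBIC))
```

```text
2.65 j [  0.7  26.3 -20.6   0.  -43.   68.9] tcp [ 0.5413 -0.1534  0.0607] yaw 249.63 tilt [-1.e+00 -7.e-04 -2.e-03] F [-0.66 -0.1  -0.37] w 24.6
```

View pics/s2.png

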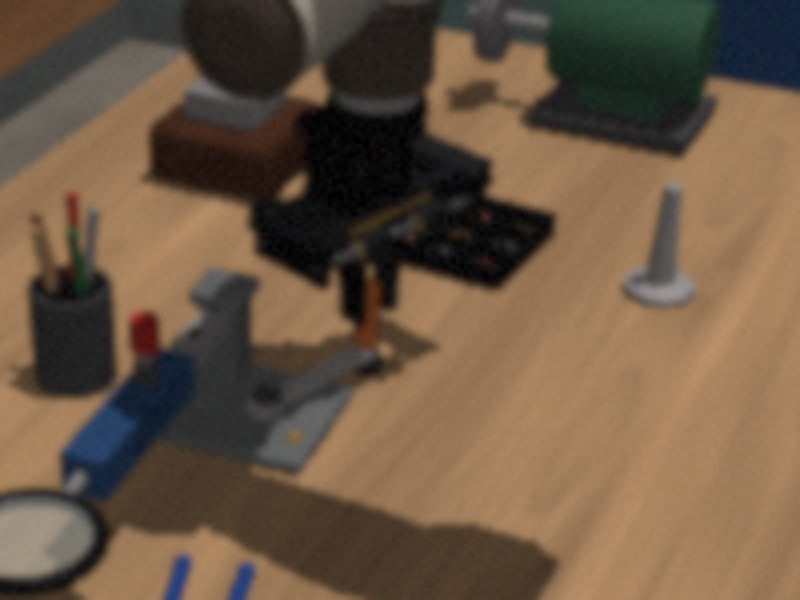

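Emit:
move_arm(increments=[0,0,0,0,0,0,0.01,0,0,0,0,0,0,0.01,0,0,0,0,0,0,0.01,0,0,0,0,0,0,0.01])

```text
time_s: 3.03
tcp_pos: [0.5416, -0.1529, 0.0602]
ee_rot: [[0.002, -0.347, -0.938], [0.0, -0.938, 0.347], [-1.0, -0.001, -0.002]]
wrist_force: [-0.1, 5.8, 4.7]
gripper_width: 0.198
```

Run:
```python
from h import *
st()
a=r.capture('side')[120:220,300:400,::-1]
cv2.imwrite('pics/s3.png',cv2.resize(a,None,fx=6,fy=6,interpolation=cv2.INTER_CUBIC))
```

```text
3.03 j [  0.7  26.4 -20.5  -0.  -43.   69. ] tcp [ 0.5416 -0.1529  0.0602] yaw 249.67 tilt [-1.     -0.001  -0.0019] F [-0.08  5.78  4.68] w 17.2
```

View pics/s3.png

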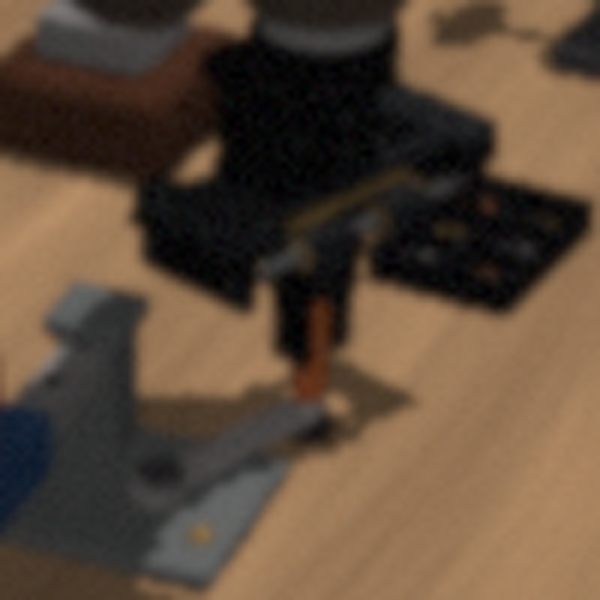

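Emit:
move_arm(increments=[5,0,0,0,-0.0002,0.0094,0.01,10,0,0,0,-0.0011,0.0188,0.01,15,0,0,0,-0.003,0.0281,0.01,20,0,0,0,-0.0056,0.0372,0.01,25,0,0,0,-0.009,0.0459,0.01,30,0,0,0,-0.0132,0.0544,0.01,30,0,0,0,-0.0132,0.0544,0.01,30,0,0,0,-0.0132,0.0544,0.01])

```text
time_s: 3.75
tcp_pos: [0.4957, -0.1216, 0.0602]
ee_rot: [[0.003, -0.769, -0.639], [-0.0, -0.639, 0.769], [-1.0, -0.003, -0.002]]
wrist_force: [2.5, 4.1, 2.7]
gripper_width: 0.198
```

Run:
```python
from h import *
st();s=r.sense();h=np.array([.5767,-.0506]);d=s['tcp_pos'][:2]-h;M=s['ee_rot'];print(np.linalg.norm(d),'Ftool',M.T@s['wrist_force'],'hinge in tool',(M[:2].T@(-d)))
for a in (.408,.408+np.pi/6): pass
R=Rz(np.radians(3.8));l=R.T@d;print('ang',np.arctan2(-l[0],-l[1]))
```

```text
3.75 j [  4.5  22.3 -28.    0.  -39.5  35.3] tcp [ 0.4957 -0.1216  0.0602] yaw 219.75 tilt [-1.     -0.0025 -0.0022] F [2.52 4.07 2.73] w 17.3
0.10773377757617039 Ftool [-2.72484964 -4.54755513  1.51455956] hinge in tool [ 0.00026628 -0.10769641  0.00282464]
ang 0.9171423730639361
```

Emit:
move_arm(increments=[5,0,0,0,-0.0004,0.0094,0.01,10,0,0,0,-0.0013,0.0188,0.01,15,0,0,0,-0.0032,0.0281,0.01,20,0,0,0,-0.0058,0.0372,0.01,25,0,0,0,-0.0092,0.0459,0.01,30,0,0,0,-0.0134,0.0544,0.01,35,0,0,0,-0.0181,0.0626,0.01,40,0,0,0,-0.0236,0.0701,0.01,45,0,0,0,-0.0299,0.0773,0.01,50,0,0,0,-0.0367,0.0838,0.01,55,0,0,0,-0.044,0.0897,0.01,60,0,0,0,-0.0518,0.095,0.01])

```text
time_s: 4.75
tcp_pos: [0.4748, -0.0165, 0.0603]
ee_rot: [[0.001, -0.937, 0.349], [-0.002, 0.349, 0.937], [-1.0, -0.002, -0.001]]
wrist_force: [3.8, -12.0, 3.0]
gripper_width: 0.196
```

Run:
```python
from h import *
st();s=r.sense();h=np.array([.5767,-.0506]);d=s['tcp_pos'][:2]-h;M=s['ee_rot'];print(np.linalg.norm(d),'Ftool',M.T@s['wrist_force'],'hinge in tool',(M[:2].T@(-d)))
R=Rz(np.radians(3.8));l=R.T@d;print('ang',np.arctan2(-l[0],-l[1]))
```

```text
4.75 j [ 17.7  19.6 -32.9   0.2 -37.5 -38.4] tcp [ 0.4748 -0.0165  0.0603] yaw 159.54000000000002 tilt [-1.     -0.002  -0.0013] F [  3.77 -12.02   3.05] w 17.1
0.10743358298420576 Ftool [-3.02096109 -7.74111708 -9.94394819] hinge in tool [ 0.00020992 -0.10737006  0.00368788]
ang 1.9598180426673995
```

Emit:
move_arm(increments=[5,0,0,0,-0.0007,0.0094,0.01,10,0,0,0,-0.0018,0.0188,0.01,15,0,0,0,-0.0037,0.0281,0.01,20,0,0,0,-0.0063,0.0372,0.01,25,0,0,0,-0.0097,0.0459,0.01,30,0,0,0,-0.0139,0.0544,0.01,34,0,0,0,-0.0177,0.0609,0.01,38,0,0,0,-0.0218,0.0672,0.01,38,0,0,0,-0.0218,0.0672,0.01,38,0,0,0,-0.0218,0.0672,0.01])

```text
time_s: 5.58
tcp_pos: [0.516, 0.0381, 0.0602]
ee_rot: [[-0.005, -0.525, 0.851], [-0.003, 0.851, 0.525], [-1.0, -0.0, -0.005]]
wrist_force: [-4.3, -0.5, 11.0]
gripper_width: 0.202
```

Run:
```python
from h import *
st();s=r.sense();h=np.array([.5767,-.0506]);d=s['tcp_pos'][:2]-h;M=s['ee_rot'];print(np.linalg.norm(d),'Ftool',M.T@s['wrist_force'],'hinge in tool',(M[:2].T@(-d)))
R=Rz(np.radians(3.8));l=R.T@d;print('ang',np.arctan2(-l[0],-l[1]))
```

```text
5.58 j [ 22.2  23.  -26.7   0.1 -40.5 -80.6] tcp [0.516  0.0381 0.0602] yaw 121.68 tilt [-1.0e+00 -1.0e-04 -5.4e-03] F [-4.31 -0.52 11.01] w 17.6
0.10747042956074361 Ftool [-10.98523293   1.8217708   -3.99535695] hinge in tool [-2.07299525e-05 -1.07349493e-01  5.09698468e-03]
ang 2.607521077162951
```

Emit:
move_arm(increments=[1.5,0,0,0,0,0.003,0.01,1.5,0,0,0,0,0.003,0.01,1.5,0,0,0,0,0.003,0.01])

```text
time_s: 5.83
tcp_pos: [0.5162, 0.0382, 0.0601]
ee_rot: [[-0.009, -0.503, 0.864], [-0.005, 0.865, 0.503], [-1.0, 0.0, -0.011]]
wrist_force: [-8.3, -1.6, 14.3]
gripper_width: 0.202
```

Run:
```python
from h import *
st();s=r.sense();h=np.array([.5767,-.0506]);d=s['tcp_pos'][:2]-h;M=s['ee_rot'];print(np.linalg.norm(d),'Ftool',M.T@s['wrist_force'],'hinge in tool',(M[:2].T@(-d)))
R=Rz(np.radians(3.8));l=R.T@d;print('ang',np.arctan2(-l[0],-l[1]))
```

```text
5.83 j [ 22.3  23.2 -26.5   0.1 -40.9 -82.2] tcp [0.5162 0.0382 0.0601] yaw 120.17 tilt [-9.999e-01  4.000e-04 -1.080e-02] F [-8.28 -1.64 14.33] w 17.6
0.10746810222182267 Ftool [-14.24510156   2.74685213  -8.13949183] hinge in tool [-0.00012303 -0.10719257  0.00768966]
ang 2.609689670551699
```

Emit:
move_arm(increments=[0,0,0,0,0,-0.002,0.05,0,0,0,0,0,-0.003,0.05,0,0,0,0,0,-0.003,0.05,0,0,0,0,0,-0.003,0.05,0,0,0,0,0,-0.003,0.05,0,0,0,-0.04,0,-0.003,0.05,0,0,0,-0.08,0,-0.003,0.05,0,0,0,-0.12,0,-0.003,0.05,0,0,0,-0.12,0,-0.003,0.05])

```text
time_s: 6.58
tcp_pos: [0.5224, 0.0407, 0.1878]
ee_rot: [[0.016, -0.504, 0.864], [0.003, 0.864, 0.504], [-1.0, -0.005, 0.015]]
wrist_force: [1.1, 0.5, 1.0]
gripper_width: 0.573
```

Run:
```python
from h import *
st()
R=Rz(np.radians(3.8));h=np.array([.5767,-.0506])
a=r.capture('side')[120:270,220:380,::-1]
for an in(2.4,2.5,2.55,2.6):
  q=h+.108*R@[-np.sin(an),-np.cos(an)]; print(an,(proj('side',[*q,.08])-[220,120]+.375)*4,(proj('top',[*q,.08])-[210,120]+.375)*4)
cv2.imwrite('pics/s4.png',cv2.resize(a,None,fx=4,fy=4,interpolation=cv2.INTER_CUBIC))
a=r.capture('top')[120:250,210:410,::-1]
cv2.imwrite('pics/t4.png',cv2.resize(a,None,fx=4,fy=4,interpolation=cv2.INTER_CUBIC))
```

```text
6.58 j [ 22.3  13.9 -18.    0.2 -57.1 -82.2] tcp [0.5224 0.0407 0.1878] yaw 120.26 tilt [-0.9999 -0.0054  0.0153] F [1.13 0.46 1.02] w 49.9
2.4 [[480.25660826 331.48925768]] [[457.13056073 419.69848873]]
2.5 [[465.24366611 334.02041482]] [[446.09826012 407.97260811]]
2.55 [[457.55374341 334.96884093]] [[441.04487792 401.72248342]]
2.6 [[449.77232359 335.70111604]] [[436.31684185 395.23582343]]
```

View pics/s4.png

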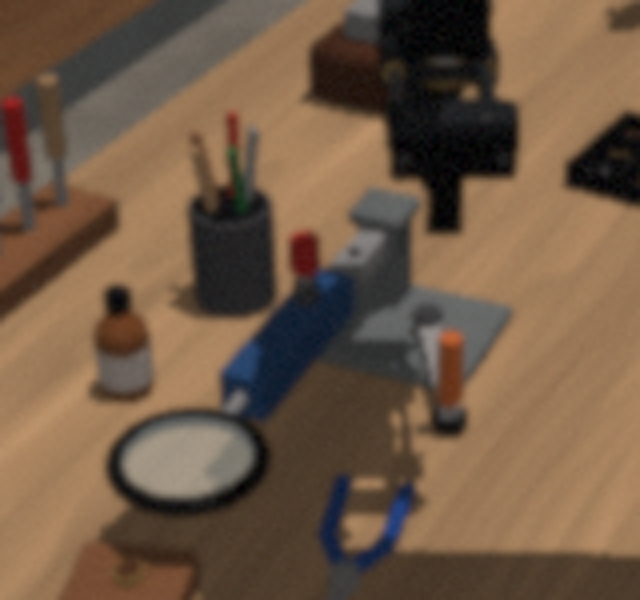

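View pics/t4.png

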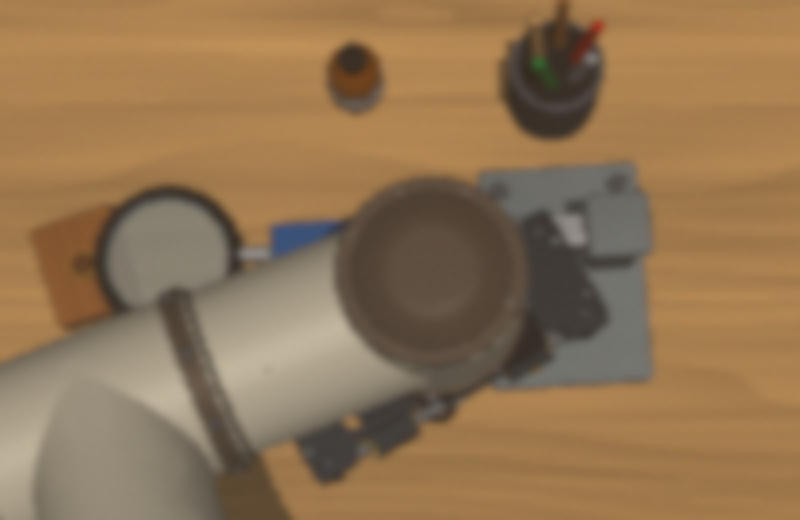

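Run:
```python
from h import *
st();print(goto((.6202,.0518,.175),np.radians(3.8)))
```

```text
6.68 j [ 22.3  14.2 -18.6  -0.  -57.  -82.2] tcp [0.5182 0.0401 0.1812] yaw 120.14 tilt [-1.0e+00 -4.0e-04  4.3e-03] F [-0.4   0.37 -0.23] w 49.7
(array([26.34,  0.25, -0.04]), array([ 0.0067, -0.0411,  0.094 ]))
```

Emit:
move_arm(increments=[26.3,0,0,0.005,-0.0411,0.094,0.05,26.3,0,0,0.005,-0.0411,0.094,0.05,26.3,0,0,0.005,-0.0411,0.094,0.05,26.3,0,0,0.005,-0.0411,0.094,0.05,26.3,0,0,0.005,-0.0411,0.094,0.05,26.3,0,0,0.005,-0.0411,0.094,0.05,26.3,0,0,0.005,-0.0411,0.094,0.05])

```text
time_s: 7.27
tcp_pos: [0.6183, 0.051, 0.1734]
ee_rot: [[-0.002, -0.069, 0.998], [-0.001, 0.998, 0.069], [-1.0, -0.0, -0.003]]
wrist_force: [0.2, -0.2, 0.4]
gripper_width: 0.575
```

Run:
```python
from h import *
st();print(goto((.6202,.0518,.114),np.radians(3.8)))
t=r.sense()['tcp_pos'];M=r.sense()['ee_rot']
a=r.capture('side')[120:270,220:380,::-1]
print((proj('side',t+M@[.008,0,0])-[220,120]+.375)*4,(proj('side',[.6202,.0518,.138])-[220,120]+.375)*4)
cv2.imwrite('pics/s5.png',cv2.resize(a,None,fx=4,fy=4,interpolation=cv2.INTER_CUBIC))
```

```text
7.27 j [  19.6   24.2   -4.8   -0.   -61.2 -105.7] tcp [0.6183 0.051  0.1734] yaw 93.94 tilt [-1.0e+00 -4.0e-04 -2.5e-03] F [ 0.19 -0.22  0.44] w 50.0
(array([ 0.14, -0.14,  0.03]), array([0.0594, 0.0006, 0.0021]))
[[304.56758491 201.68714201]] [[302.99328382 236.48677386]]
```

View pics/s5.png

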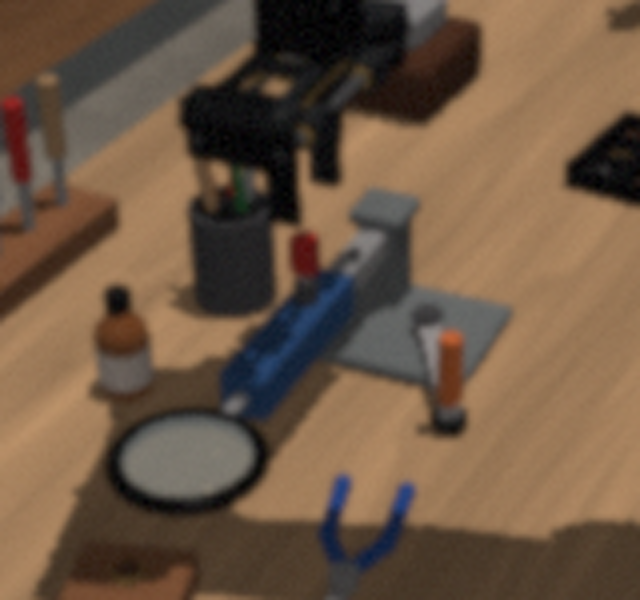

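Emit:
move_arm(increments=[0,0,0,0.03,0,0.001,0.05,0,0,0,0.06,0,0.001,0.05,0,0,0,0.06,0,0.001,0.05,0,0,0,0.06,0,0.001,0.01,0,0,0,0.06,0,0.001,0.01,0,0,0,0.06,0,0.001,0.01,0,0,0,0.06,0,0.001,0.01,0,0,0,0.06,0,0.001,0.01,0,0,0,0.06,0,0.001,0.01,0,0,0,0.06,0,0.001,0.01,0,0,0,0.06,0,0.001,0.01])

```text
time_s: 8.23
tcp_pos: [0.6209, 0.0517, 0.1152]
ee_rot: [[0.002, -0.067, 0.998], [0.001, 0.998, 0.067], [-1.0, 0.001, 0.002]]
wrist_force: [0.9, 1.2, 0.6]
gripper_width: 0.245
```

Run:
```python
from h import *
st();print(goto((.6202,.0518,.114),np.radians(3.8)))
a=r.capture('side')[150:230,250:350,::-1]
cv2.imwrite('pics/s6.png',cv2.resize(a,None,fx=6,fy=6,interpolation=cv2.INTER_CUBIC))
```

```text
8.23 j [  19.6   27.5   -8.6    0.   -53.8 -105.8] tcp [0.6209 0.0517 0.1152] yaw 93.85 tilt [-1.0e+00  5.0e-04  1.9e-03] F [0.9  1.24 0.58] w 21.3
(array([ 0.05,  0.11, -0.03]), array([ 0.0012,  0.0002, -0.0007]))
```

View pics/s6.png

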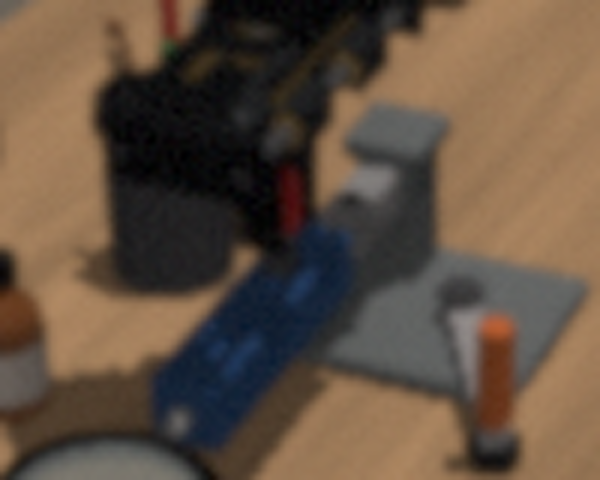

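Emit:
move_arm(increments=[0,0,0,0,0,0,0.01,0,0,0,0,0,0,0.01,0,0,0,-0.003,0,0,0.01,0,0,0,-0.006,0,0,0.01,0,0,0,-0.009,0,0,0.01,0,0,0,-0.012,0,0,0.01,0,0,0,-0.012,0,0,0.01,0,0,0,-0.012,0,0,0.01])

```text
time_s: 8.95
tcp_pos: [0.6208, 0.0516, 0.1254]
ee_rot: [[0.001, -0.066, 0.998], [0.001, 0.998, 0.066], [-1.0, 0.001, 0.001]]
wrist_force: [6.8, 2.1, -7.5]
gripper_width: 0.243
```

Run:
```python
from h import *
st()
a=r.capture('side')[150:230,250:350,::-1]
cv2.imwrite('pics/s7.png',cv2.resize(a,None,fx=6,fy=6,interpolation=cv2.INTER_CUBIC))
```

```text
8.95 j [  19.6   26.9   -7.9   -0.   -55.2 -105.8] tcp [0.6208 0.0516 0.1254] yaw 93.81 tilt [-1.e+00  8.e-04  9.e-04] F [ 6.84  2.08 -7.47] w 21.2
```

View pics/s7.png

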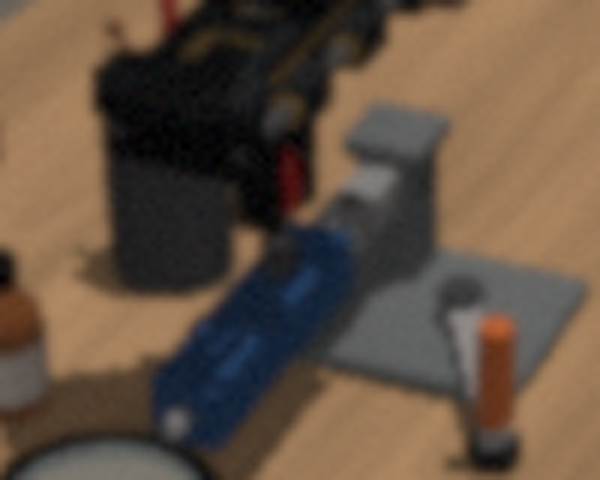

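Emit:
move_arm(increments=[0,0,0,-0.0015,0,0.0003,0.01,0,0,0,-0.0015,0,0.0003,0.01,0,0,0,-0.0015,0.005,0.0003,0.01,0,0,0,-0.0015,0.012,0.0003,0.01,0,0,0,-0.0015,0.02,0.0003,0.01,0,0,0,-0.0015,0.028,0.0003,0.01,0,0,0,-0.0015,0.035,0.0003,0.01,0,0,0,-0.0015,0.04,0.0003,0.01,0,0,0,-0.0015,0.04,0.0003,0.01,0,0,0,-0.0015,0.04,0.0003,0.01])

```text
time_s: 9.83
tcp_pos: [0.618, 0.0916, 0.1262]
ee_rot: [[-0.001, -0.067, 0.998], [0.0, 0.998, 0.067], [-1.0, 0.0, -0.001]]
wrist_force: [6.9, 2.0, -9.0]
gripper_width: 0.241
```

Run:
```python
from h import *
st()
a=r.capture('side')[150:270,230:370,::-1]
cv2.imwrite('pics/s8.png',cv2.resize(a,None,fx=5,fy=5,interpolation=cv2.INTER_CUBIC))
```

```text
9.83 j [  23.2   27.    -7.5   -0.   -55.5 -109.4] tcp [0.618  0.0916 0.1262] yaw 93.82 tilt [-1.e+00  5.e-04 -5.e-04] F [ 6.94  2.03 -8.96] w 21.0
```

View pics/s8.png

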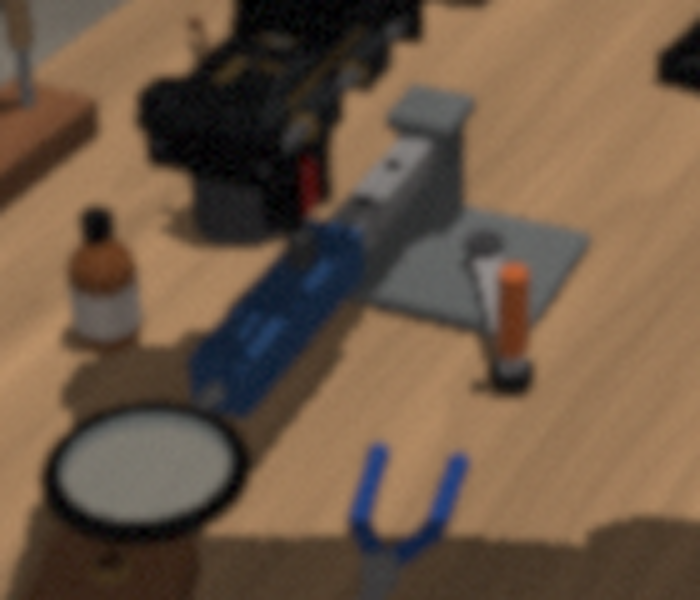

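Emit:
move_arm(increments=[0,0,0,0.003,0,0,0.01,0,0,0,0.006,0,0,0.01,0,0,0,0.009,0,0,0.01,0,0,0,0.0115,0,0,0.01,0,0,0,0.0115,0,0,0.01,0,0,0,0.0115,0,0,0.01])

```text
time_s: 10.38
tcp_pos: [0.6181, 0.0914, 0.117]
ee_rot: [[0.001, -0.067, 0.998], [0.0, 0.998, 0.067], [-1.0, 0.0, 0.001]]
wrist_force: [2.5, 1.5, -0.6]
gripper_width: 0.244
```

Run:
```python
from h import *
st()
```

```text
10.38 j [  23.2   27.5   -8.1    0.   -54.3 -109.4] tcp [0.6181 0.0914 0.117 ] yaw 93.84 tilt [-1.e+00  1.e-04  6.e-04] F [ 2.48  1.47 -0.58] w 21.2
```

Emit:
move_arm(increments=[0,0,0,0.002,0,0,0.01,0,0,0,0.004,0,0,0.01,0,0,0,0.006,0,0,0.01,0,0,0,0.008,0,0,0.01,0,0,0,0.008,0,0,0.01,0,0,0,0.008,0,0,0.01])

```text
time_s: 10.88
tcp_pos: [0.6183, 0.0913, 0.1117]
ee_rot: [[0.002, -0.068, 0.998], [-0.0, 0.998, 0.068], [-1.0, -0.0, 0.002]]
wrist_force: [-3.4, 3.0, 12.7]
gripper_width: 0.242
```

Run:
```python
from h import *
st()
```

```text
10.88 j [ 2.320e+01  2.780e+01 -8.500e+00  1.000e-01 -5.350e+01 -1.094e+02] tcp [0.6183 0.0913 0.1117] yaw 93.9 tilt [-1.0e+00 -4.0e-04  1.9e-03] F [-3.4   3.03 12.68] w 21.1
```

Emit:
move_arm(increments=[0,0,0,0.001,0,0,0.01,0,0,0,0.002,0,0,0.01,0,0,0,0.002,0,0,0.01,0,0,0,0.002,0,0,0.01])

```text
time_s: 11.22
tcp_pos: [0.6183, 0.0913, 0.1116]
ee_rot: [[0.003, -0.069, 0.998], [-0.0, 0.998, 0.069], [-1.0, -0.001, 0.003]]
wrist_force: [-5.9, 2.3, 20.7]
gripper_width: 0.24
```

Run:
```python
from h import *
st()
a=r.capture('side')[140:290,220:380,::-1]
cv2.imwrite('pics/s9.png',cv2.resize(a,None,fx=5,fy=4,interpolation=cv2.INTER_CUBIC))
a=r.capture('top')[:,:,::-1]
cv2.imwrite('pics/t9.png',a)
```

```text
11.22 j [ 2.330e+01  2.780e+01 -8.600e+00  1.000e-01 -5.350e+01 -1.094e+02] tcp [0.6183 0.0913 0.1116] yaw 93.93 tilt [-1.0e+00 -7.0e-04  2.7e-03] F [-5.89  2.35 20.71] w 20.9
```

View pics/s9.png

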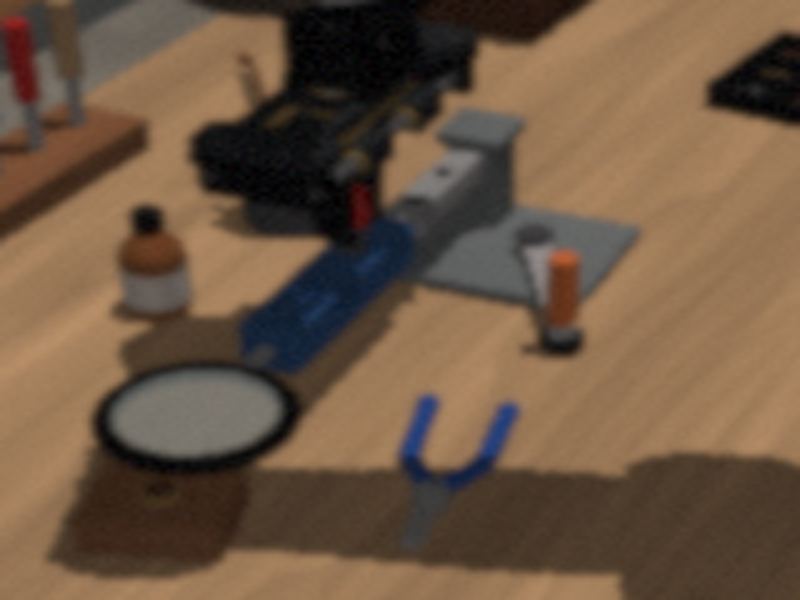

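View pics/t9.png

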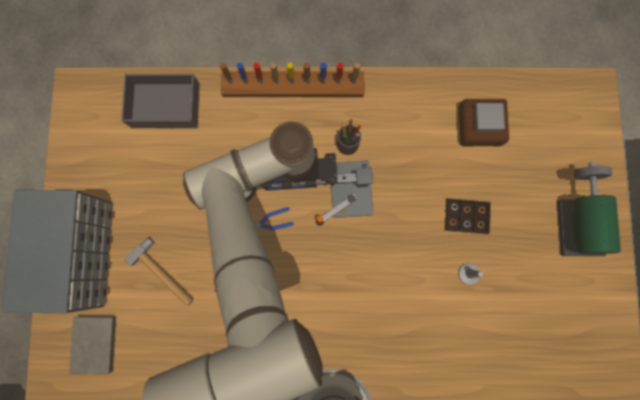

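Emit:
move_arm(increments=[0,0,0,0,0.001,0,0.01,0,0,0,0,0.001,0,0.01,0,0,0,0,-0.001,0,0.01,0,0,0,0,-0.001,0,0.01,0,0,0,0,0,0,0.01,0,0,0,0,0,0,0.01])

```text
time_s: 11.82
tcp_pos: [0.6183, 0.0913, 0.1116]
ee_rot: [[0.003, -0.069, 0.998], [-0.001, 0.998, 0.069], [-1.0, -0.001, 0.003]]
wrist_force: [-6.8, 2.1, 19.6]
gripper_width: 0.241
```

Run:
```python
from h import *
st()
```

```text
11.82 j [ 2.330e+01  2.780e+01 -8.600e+00  1.000e-01 -5.350e+01 -1.094e+02] tcp [0.6183 0.0913 0.1116] yaw 93.94 tilt [-1.0e+00 -9.0e-04  2.8e-03] F [-6.79  2.08 19.58] w 21.0
```

Run:
```python
from h import *
print(r.finish_job())
```

```text
the job is handed in; nothing more can be done
None
```

The magnifier is set up and handed in at about 12 s of the 61 s allowed, with the fingers still holding the red knob down. The handover itself reports no verdict.

- **Leg:** I swung it out by the orange post to its end stop. An extra 3 mm push moved it only 0.2 mm, and the estimated angle was about 2.6 rad. In the pictures it stayed out after release and still stood there at the end. I had no direct sign of the click itself.
- **Sleeve:** I lifted the plunger about 11 mm, which took roughly 9 N, slid the sleeve 40.1 mm outward and lowered the pin. The knob sank well below the height at which the pin would rest on the tube, so the pin is in the hole.
- **Knob:** It is pushed down against a hard stop with about 20 N. The TCP is at z 111.6 mm, 3.6 mm below where I gripped the knob at rest; a full 4 mm was expected. The 0.4 mm difference may be grip slip or "about 4 mm" being approximate. Pushing 2 mm harder and wiggling ±1 mm sideways did not lower it further.
- **Other things on the bench:** In the last pictures the bystanders that can be seen look unmoved. The arm and gripper partly hid the area around the tube.
- **Camera disagreement:** At the start the two cameras differed by 4–9 mm on the measured points. I used their average, and the grasps on the post and the knob agreed with it to 1–2 mm.

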